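# Gauge a mixer's drive stem, mesh it and hold it home

### The job

Check the mixer's drive stem where it stands: push the gauge's red knob down until the brass foot rests on the stem's flange, for a second or so, then let the gauge spring back up. Then take the stem by its green grip, draw it along the slot clear of the foot and lift it out, turn it until its cross splines mesh with the orange socket on the mixer base, and slide it fully home against the sprung pin. Finish still gripping the stem and pressing it down so that it stays home - do not let go - and leave the jar, saucer and spoon rest where they stand.

Things in the scene. Friction and masses are not known exactly. Their poses are not given: they have to be found in the camera images.
- stem_grip (a point): Drive stem: loose upright part, 86 mm tall, about 0.12 kg. This point: centre of its green square grip (24 x 24 mm, 56 mm tall), 28 mm above the white flange (68 mm across, 8 mm thick). z up; x, y square to the flats, along the wings of the cross foot; black flange marks lie over the wings. Starts in the gauge stand's slot, flats within 20 degrees of the stand's x, y.
- stem_seat (a point): Centre of the underside of the stem's flange, 36 mm below stem_grip; same axes. Below it the white cross-shaped spline foot: 22 mm long, four wings 7 mm wide, 28 mm tip to tip, the last 6 mm thinner (5 and 25 mm). It fits the socket in any of four quarter turns.
- gauge_stand: Fixed blue gauge stand; origin on the table under the stem's place; x from there to the aluminium post (44 mm wide, 84 mm high, 65 to 99 mm along x). Anvil block 90 x 90 mm, 50 mm tall, carries the stem's flange; the stem's foot hangs in a slot 34 mm wide, 27 mm deep, from 17 mm on the post's side to the open -x end. Grip the stem from its +y and -y sides.
- gauge (a joint): Travel of the gauge's slide in m: 0 at the top (foot 24 mm above the anvil), growing as it is pushed down; 24 mm at most. With the foot on the stem's flange it reads about 0.016 (24 mm less the 8 mm flange). A spring lifts it back when let go: about 1.2 N to start it, about 2.2 N at 16 mm.
- gauge_knob (a point): Centre of the top of the gauge's red knob (34 mm across, 10 mm thick, top 122 mm above the table when up), 77 mm from the stand's origin along the stand's x. Push it straight down from above to lower the slide; it moves with the slide. Axes as the stand's.
- gauge_foot (a point): Centre of the underside of the gauge's brass foot, a pin 8 mm across under the slide's arm (12 mm wide, top 93 mm high when up), 30 mm from the stand's origin along its x. It comes down on the flange's rim and overhangs it by 8 mm even when up: draw the stem at least 15 mm along the slot, towards the stand's -x, before lifting it.
- mixer_base: Fixed white power base of a food mixer, 160 x 180 mm, 85 mm tall, with a grey round collar (98 mm across, up to 113 mm high) on its top; origin on the table under its centre. The front, with a black knob, looks to -x.
- socket (a point): Centre of the mouth of the orange drive socket in the collar on the mixer base, 115 mm above the table, opening up. x, y run along the slots of its cross-shaped hole: 9.5 mm wide, 30.5 mm tip to tip, 28 mm deep. It turns about the vertical, stiffly (0.15 N m), and starts at any angle. The stem is home when its flange lies on the rim, stem_seat at this point.
- ejector (a joint): Travel in m of the sprung steel pin in the middle of the socket: 0 up (its tip 12 mm below the mouth), about 0.010 when the stem is fully home. It pushes the stem up with 4 N at first touch and 8 N at home, so a stem let go rises about 10 mm.
- jar: medium glass jar with a steel twist cap, 84 mm across, 130 mm tall; origin under its centre. Bystander.
- saucer: grey ceramic planter saucer, 150 mm across, 22 mm tall; origin under its centre. Bystander.
- spoon_rest: wooden spoon rest, a 96 mm disc with a 36 mm wide tail, 178 mm long in all, 12 mm tall; origin under the disc's centre. Bystander.
Not all that is in view belongs to the job. Of the things shaped like the part that bears stem_grip, the white one is meant.

How it is judged:
By the outcome, as a careful person would: the job done as asked, in the order asked, and still so for the second after the job is handed in, while the arm keeps its last pose, push and grip.
It also fails if it takes over 58 s, if anything falls off the work surface, if the arm or the gripper's body presses on something with over 40 N, if the wrist force passes 120 N, or if a joint passes its speed limit or range.

### The arm

A 7-joint arm with a two-finger parallel gripper is mounted at the origin on the work surface. World frame = base frame: x ahead of the robot, y to its left, z up, the work surface at z = 0. Lengths are in m, angles in rad, forces in N, time in s.
With the tool pointing down it reaches from about 0.425 to 0.875 m from the base axis. Payload 4.7 kg.
Tool frame: the origin (TCP) lies midway between the tips of the shut fingers; the grasp point (between the pads) lies bot.hold_point_z behind it (bot.hold_point_z is the distance from the TCP to the grasp point, in m); z points along the fingers, y is the direction in which the jaws open and shut (so a half turn about z gives the same grasp; the last joint's range is limited). The gripper opens to 87 mm and grips with 3 to 60 N. Pads are 19 mm wide; open, the fingers measure 117 mm over their backs; the gripper's body (75 mm by 190 mm) begins 51 mm behind the grasp point.
Start: joints at [-1.12, 0.321, -0.07, 1.45, 0.023, 1.371, -0.057], TCP at [0.275, 0.589, 0.223] pointing down, gripper open.
Joint ranges: [-2.86, 2.86], [-0.3, 2.09], [-1.38, 1.24], [0.06, 2.45], [-1.56, 4.7], [0.09, 2.05], [-2.69, 2.69]. Speed limits (rad/s): [2.57, 2.57, 3.14, 3.14, 3.14, 3.14, 3.14].

### API

Orientations are given as a rotation vector (axis times angle).
In Python, from workcell import bot gives the robot as it stands.
- The arm moves only by the tool drive_tool, never from a script. Its argument "plan" is a list of rows, each a list of 7 numbers: the opening, from 0 (shut) to 1 (fully open), then the shift along the tool's x, y, z in units of 60 mm (1.0 is 60 mm), then the turn, a rotation vector about the tool's x, y, z in units of 6 degrees (1.0 is 6 degrees). A call has 1 to 20 rows; each row shifts and turns the commanded pose from where the row before left it, along the tool's axes as they then stand; what a row does not reach is not made up. A row lasts 1/8 s, in which the tool goes at most 62.5 mm and 10.7 degrees, less where a joint would pass 70% of its speed; a pose out of reach is approached as far as the arm can. A call is refused whole if a number of a shift passes 1 or a number of a turn 1, either way. A call with a gripper value outside its range is refused whole. The fingers move at their own pace and stop on an object; the grip force is fixed at half the most. Time passes only in rows, so rows that do not move let the fingers close. It gives the time, the measured TCP pose, the force and the opening at its end, in the units of the state.
- bot.observe(): the state, without advancing time (a new reading comes with each control period).
- bot.camera(name): name is "side" or "top" or "wrist"; returns the picture (420x560x3 uint8, blue, green, red); there is no depth.
- bot.get_calibration(name): a dict with "fx", "fy", "cx", "cy" (pixels), "cam_to_world" (4x4, takes a point from camera to world coordinates); the wrist camera has in their place "mount" (4x4, takes a point from camera to tool coordinates, whose origin is the TCP and whose axes are the flange's). Camera axes: x right, y down, z forward; pixel columns grow to the right and rows downward; lengths in m; the calibration is good to about 2 mm. A picture is of the moment at which its call begins: read the wrist's pose just before it. get_calibration takes no time and is no camera call.
- bot.job_done(): hands the job in, once; it reports no verdict.
The state is a dict: "time_s": time; "joint_pos": joint angles; "joint_velocities": joint speeds; "joint_efforts": joint torques, N m; "tcp_pos": TCP position; "ee_rot": TCP orientation; "wrist_force": force on the tool from outside, world axes, zero at the start; "wrist_torque": the same for the moment, N m; "opening": opening from 0.0 (shut) to 1.0 (fully open).
Only numpy, scipy, OpenCV 4.12 (cv2) and the standard library are available. Lean on these libraries where they do the work, as an engineer would, in place of code of your own. Each camera call takes 0.05 s, during which the arm holds its last target. There are 200 camera calls.

## Working session

There is one attempt and no reset: what is moved stays moved. The work goes in short steps, Python scripts to look and compute and a tool call to move; the robot and the scene stay as the last step left them, time stands still between calls to the robot, and variables do not carry over. Pictures are saved under pics/ and viewed, about 8 in all and at most 12, crops included, and the job is handed in when it is done.

Besides the shell and the picture viewer there is one more tool, called after "Emit:" as a command line: name --pt "numbers of a row" for each row, then --argument value for the rest. drive_tool: Moves the arm, as the interface text tells. Its arguments: {"type":"object","properties":{"plan":{"type":"array","items":{"type":"array","items":{"type":"number"}}}},"required":["plan"]}

```bash
ls; mkdir -p pics
python3 - <<'E'
from workcell import bot
import cv2,numpy as np
np.set_printoptions(precision=4,suppress=True)
s=bot.observe();print(s,bot.hold_point_z)
for n in("side","top","wrist"):
    cv2.imwrite(f"pics/{n}0.png",bot.camera(n)); print(n,bot.get_calibration(n))
E
```

```text
pics
{'time_s': 0.0, 'joint_pos': array([-1.1199,  0.3218, -0.0701,  1.4517,  0.0226,  1.3708, -0.0569]), 'joint_velocities': array([ 0.0004, -0.0003, -0.0009,  0.0002, -0.0004,  0.0011, -0.0002]), 'joint_efforts': array([ -0.0004, -49.1285,  -0.4044, -31.2531,  -0.0639,   0.0435,
         0.0002]), 'tcp_pos': array([0.2748, 0.5884, 0.2215]), 'ee_rot': array([-0.6805, -3.0667,  0.003 ]), 'wrist_force': array([ 1.5374, -0.0111,  0.7425]), 'wrist_torque': array([-0.0065, -0.0023, -0.0207]), 'opening': 0.9990000534012322} 0.0187
side {'fx': 527.42959859533, 'fy': 527.42959859533, 'cx': 273.1260556784909, 'cy': 202.13550416881588, 'cam_to_world': array([[ 0.9264, -0.2288,  0.2991,  0.1579],
       [-0.3764, -0.5858,  0.7178, -0.9247],
       [ 0.011 , -0.7775, -0.6287,  1.0293],
       [ 0.    ,  0.    ,  0.    ,  1.    ]])}
top {'fx': 462.6446701807296, 'fy': 462.6446701807296, 'cx': 275.7923220278786, 'cy': 204.91110164368732, 'cam_to_world': array([[ 0.0093, -0.9964,  0.0839,  0.5218],
       [-0.9998, -0.0107, -0.016 ,  0.131 ],
       [ 0.0168, -0.0837, -0.9963,  1.2835],
       [ 0.    ,  0.    ,  0.    ,  1.    ]])}
wrist {'fx': 290.86959015782435, 'fy': 290.86959015782435, 'cx': 279.58414977572966, 'cy': 211.0081328774672, 'mount': array([[-0.0009, -0.9544, -0.2984,  0.0819],
       [ 1.    , -0.0008, -0.0006, -0.001 ],
       [ 0.0003, -0.2984,  0.9544, -0.1617],
       [ 0.    ,  0.    ,  0.    ,  1.    ]])}
```

View pics/top0.png

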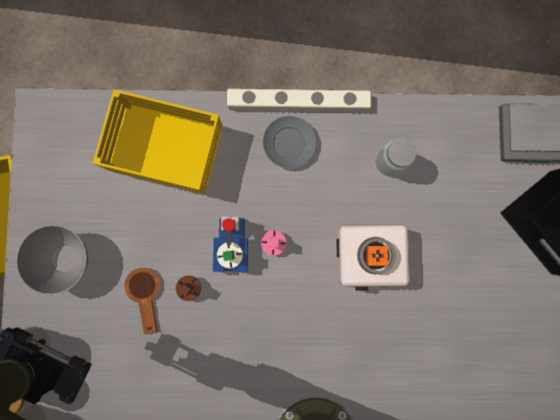

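View pics/side0.png

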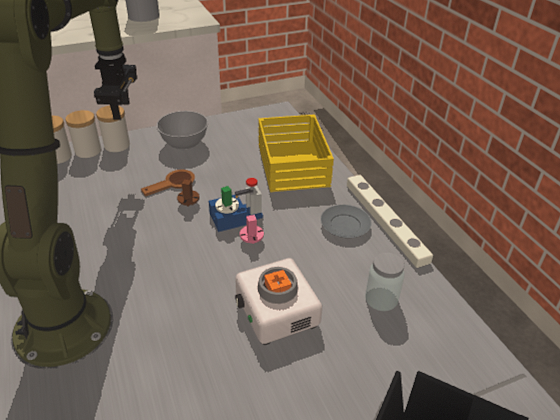

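Top view: white stem with green grip at (229,256) in the blue stand, with the red knob at (229,225). The pink stem-like part is at (274,243), the brown one at (188,288), and the orange socket at (377,256). The white one in the blue stand fits the description; I'll confirm it in an enlarged crop and measure.

```bash
cat > h.py <<'E'
from workcell import bot
import cv2,numpy as np
from scipy.spatial.transform import Rotation as R
np.set_printoptions(precision=4,suppress=True)
def cal(n,s=None):
    c=bot.get_calibration(n)
    if n!="wrist": return c,c["cam_to_world"]
    T=np.eye(4);T[:3,:3]=R.from_rotvec(s["ee_rot"]).as_matrix();T[:3,3]=s["tcp_pos"]
    return c,T@c["mount"]
def toz(px,z,c,T):
    px=np.atleast_2d(px).astype(float)
    d=np.c_[(px[:,0]-c["cx"])/c["fx"],(px[:,1]-c["cy"])/c["fy"],np.ones(len(px))]@T[:3,:3].T
    o=T[:3,3]; return (o+d*((z-o[2])/d[:,2])[:,None])
def mask(im,lo,hi):
    h=cv2.cvtColor(im,cv2.COLOR_BGR2HSV)
    return cv2.inRange(h,np.array(lo),np.array(hi))
COL=dict(red=((0,200,90),(4,255,255)),green=((45,120,30),(85,255,255)),orange=((5,200,120),(15,255,255)),blue=((105,150,30),(125,255,255)))
def blobs(im,k,amin=15):
    cs,_=cv2.findContours(mask(im,*COL[k]),cv2.RETR_EXTERNAL,cv2.CHAIN_APPROX_NONE)
    return sorted([c for c in cs if cv2.contourArea(c)>amin],key=cv2.contourArea,reverse=True)
E
python3 - <<'E'
from h import *
Z=dict(red=.122,green=.114,orange=.115,blue=.05)
for n in("top","side"):
    im=cv2.imread(f"pics/{n}0.png");c,T=cal(n)
    for k in COL:
        for b in blobs(im,k)[:3]:
            r=cv2.minAreaRect(b);print(n,k,cv2.contourArea(b),np.round(r[0],1),np.round(r[1],1),round(r[2],1),toz(r[0],Z[k],c,T)[0])
im=cv2.imread("pics/top0.png")
a=cv2.resize(im[200:310,170:300],None,fx=3,fy=3,interpolation=3);b=cv2.resize(im[200:310,330:430],None,fx=3,fy=3,interpolation=3)
cv2.imwrite("pics/crop1.png",np.hstack([a,b]))
E
```

```text
top red 86.0 [228.  224.5] [11. 10.] 90.0 [0.569  0.2317 0.122 ]
top green 56.0 [228. 255.] [8. 8.] 90.0 [0.4928 0.231  0.114 ]
top orange 339.5 [377.  255.5] [19. 20.] 90.0 [ 0.4949 -0.1441  0.115 ]
top blue 164.0 [218.7 250.2] [10.7 40.4] 5.9 [0.5037 0.2614 0.05  ]
top blue 51.5 [239.2 267.3] [14.  7.] 6.3 [0.4592 0.2062 0.05  ]
top blue 46.5 [236.3 237.9] [9.8 8.2] 21.8 [0.5365 0.2152 0.05  ]
side red 34.5 [251.5 181.5] [7. 9.] 90.0 [0.5671 0.2211 0.122 ]
side green 131.5 [226.5 196. ] [18.  9.] 90.0 [0.4821 0.1929 0.114 ]
side orange 266.0 [277.3 279.7] [15.5 22. ] 73.6 [ 0.4935 -0.151   0.115 ]
```

View pics/crop1.png

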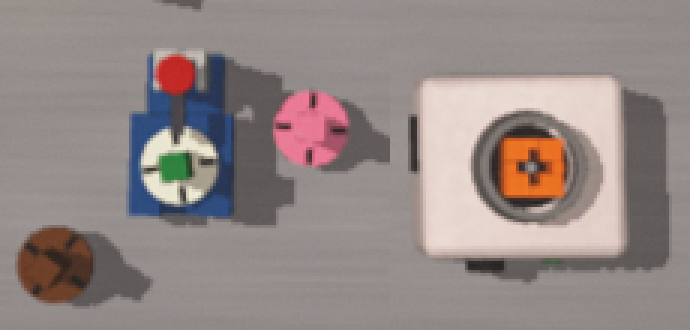

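The crop confirms it: the white flange with green grip stands in the blue stand, and its marks are slightly turned. The pink and brown parts are decoys. The red knob lies on the stand's +x, roughly world +x.

```bash
cat >> h.py <<'E'
def go(target,yaw=None,s=None):
    """print shift (units of 60mm, tool axes) and yaw of tool y to target"""
    s=s or bot.observe();M=R.from_rotvec(s["ee_rot"]).as_matrix()
    print("t",round(s["time_s"],2),"tcp",s["tcp_pos"],"F",s["wrist_force"],"op",round(s["opening"],3))
    print("tool x",M[:,0],"y",M[:,1],"z",M[:,2],"yaw_y deg",np.degrees(np.arctan2(M[1,1],M[0,1])))
    print("shift units",M.T@(np.array(target)-s["tcp_pos"])/.06)
E
python3 -c "
from h import *
go([.569,.2315,.24])"
```

```text
t 0.15 tcp [0.2748 0.5886 0.2217] F [ 0.2829  0.2336 -0.3708] op 1.0
tool x [-0.9061  0.423  -0.0001] y [ 0.423   0.9061 -0.0014] z [-0.0005 -0.0013 -1.    ] yaw_y deg 64.97657207499331
shift units [-6.9599 -3.3194 -0.299 ]
```

Emit:
drive_tool --pt "1 -0.546 -0.402 -0.03 0 0 0" --pt "1 -0.546 -0.402 -0.03 0 0 0" --pt "1 -0.546 -0.402 -0.03 0 0 0" --pt "1 -0.546 -0.402 -0.03 0 0 0" --pt "1 -0.546 -0.402 -0.03 0 0 0" --pt "1 -0.546 -0.402 -0.03 0 0 0" --pt "1 -0.546 -0.402 -0.03 0 0 0" --pt "1 -0.546 -0.402 -0.03 0 0 0" --pt "1 -0.546 -0.402 -0.03 0 0 0" --pt "1 -0.546 -0.402 -0.03 0 0 0" --pt "1 0 0 0 0 0 -0.83" --pt "1 0 0 0 0 0 -0.83" --pt "1 0 0 0 0 0 -0.83" --pt "1 0 0 0 0 0 -0.83" --pt "1 0 0 0 0 0 -0.83" --pt "1 0 0 0 0 0 0" --pt "1 0 0 0 0 0 0"

```text
time_s: 2.28
tcp_pos: [0.4697, 0.2318, 0.2404]
ee_rot: [-0.006, -3.141, 0.0]
wrist_force: [1.3, -0.1, 0.7]
opening: 0.997
```

Run:
```python
from h import *
s=bot.observe();im=bot.camera("wrist");cv2.imwrite("pics/w1.png",im);c,T=cal("wrist",s)
go([.569,.2315,.16],s=s)
Z=dict(red=.122,green=.114,orange=.115,blue=.05)
for k in COL:
    for b in blobs(im,k,60)[:3]:
        r=cv2.minAreaRect(b);print(k,cv2.contourArea(b),np.round(r[0],1),np.round(r[1],1),round(r[2],1),toz(r[0],Z[k],c,T)[0])
```

```text
t 2.27 tcp [0.4697 0.2318 0.2404] F [ 1.3374 -0.104   0.6631] op 0.997
tool x [-1.      0.0036  0.0002] y [ 0.0036  1.     -0.0001] z [-0.0002 -0.0001 -1.    ] yaw_y deg 89.7918381786738
shift units [-1.655   0.0014  1.3405]
```

View pics/w1.png

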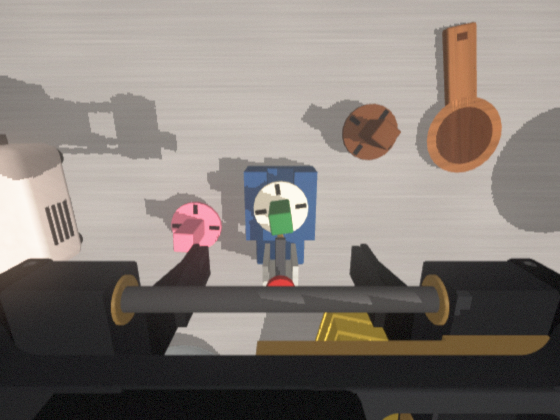

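The view shows the stem flange at (281,207), green grip top about (281,217), blue anvil edges at x=245 to 316, and the knob partly hidden at (281,287). My blob code printed nothing, so I'll check it.

Run:
```python
from h import *
im=cv2.imread("pics/w1.png");h=cv2.cvtColor(im,cv2.COLOR_BGR2HSV)
print(im.dtype,h[217,281],h[280,281],h[180,260],h[205,262], h[225,308])
s=bot.observe();c,T=cal("wrist",s)
k={'green':((40,80,20),(90,255,255)),'blue':((100,100,20),(130,255,255)),'red':((0,150,60),(6,255,255))}
for n,(lo,hi) in k.items():
    m=mask(im,lo,hi)
    cs,_=cv2.findContours(m,cv2.RETR_EXTERNAL,cv2.CHAIN_APPROX_NONE)
    for b in sorted(cs,key=cv2.contourArea)[-2:]:
        r=cv2.minAreaRect(b);print(n,cv2.contourArea(b),np.round(r,1) if 0 else r,cv2.boundingRect(b))
# flange: low-sat bright within stand
m=mask(im[150:260,235:330],(0,0,185),(50,60,255));cs,_=cv2.findContours(m,cv2.RETR_EXTERNAL,cv2.CHAIN_APPROX_NONE)
b=max(cs,key=cv2.contourArea);b=cv2.convexHull(b)+np.array([235,150]);e=cv2.fitEllipse(b);print("flange",e,toz(e[0],.058,c,T))
# black marks
m=mask(im[150:260,235:330],(0,0,0),(180,255,45));n_,_,st,ce=cv2.connectedComponentsWithStats(m)
for i in range(1,n_):
    if st[i,4]>6: p=ce[i]+[235,150];print("dark",p,st[i,4],toz(p,.058,c,T)[0])
```

```text
uint8 [ 62 113 169] [  0 179 221] [108 115 149] [ 19  40 206] [108 108 153]
green 0.0 ((271.0, 206.5), (1.0, 0.0), -90.0) (271, 206, 1, 2)
green 420.0 ((280.6069641113281, 223.0524139404297), (21.674848556518555, 21.410518646240234), 82.40535736083984) (269, 211, 24, 25)
blue 256.5 ((255.0, 179.5), (15.0, 22.0), 90.0) (244, 172, 23, 16)
blue 971.5 ((299.79205322265625, 217.11947631835938), (29.13532257080078, 91.6631851196289), 3.814074993133545) (284, 172, 32, 92)
red 149.5 ((280.0, 281.0), (8.0, 24.0), 90.0) (268, 277, 25, 9)
flange ((293.2764587402344, 185.11807250976562), (97.77835083007812, 164.53515625), 151.21949768066406) [[0.4622 0.247  0.058 ]]
```

Emit:
drive_tool --pt "0 -0.55 0 0.1 0 0 0" --pt "0 -0.55 0 0.2 0 0 0" --pt "0 -0.555 0 0.2 0 0 0" --pt "0 0 0 0.3 0 0 0" --pt "0 0 0 0.3 0 0 0" --pt "0 0 0 0.24 0 0 0" --pt "0 0 0 0.2 0 0 0" --pt "0 0 0 0.1 0 0 0" --pt "0 0 0 0.1 0 0 0" --pt "0 0 0 0 0 0 0"

```text
time_s: 3.58
tcp_pos: [0.569, 0.2316, 0.136]
ee_rot: [-0.003, -3.141, 0.0]
wrist_force: [-0.2, 0.2, 0.6]
opening: 0.02
```

Run:
```python
from h import *
s=bot.observe();im=bot.camera("wrist");cv2.imwrite("pics/w2.png",im)
go([.569,.2315,.106],s=s)
cv2.imwrite("pics/s2.png",bot.camera("side"))
im=cv2.imread("pics/w1.png")
c=bot.get_calibration("wrist");s=dict(ee_rot=np.array([-.0057,-3.1416,0]),tcp_pos=np.array([.4697,.2318,.2404]))
c,T=cal("wrist",s)
print("green top",toz([280.6,223],.114,c,T),"knob near edge",toz([280.3,277],.122,c,T), "anvil L/R",toz([[245,238],[316,238],[245,168],[316,168]],.05,c,T))
```

```text
t 3.58 tcp [0.569  0.2316 0.136 ] F [-0.2178  0.2381  0.594 ] op 0.02
tool x [-1.      0.0022  0.0001] y [ 0.0022  1.     -0.0001] z [-0.0001 -0.0001 -1.    ] yaw_y deg 89.87578760471655
shift units [ 0.0002 -0.0015  0.5006]
green top [[0.4905 0.2315 0.114 ]] knob near edge [[0.5499 0.2309 0.122 ]] anvil L/R [[0.5341 0.185  0.05  ]
 [0.5345 0.2777 0.05  ]
 [0.4425 0.1887 0.05  ]
 [0.4429 0.2747 0.05  ]]
```

Emit:
drive_tool --pt "0 0.02 0 0.1 0 0 0" --pt "0 0 0 0.1 0 0 0" --pt "0 0 0 0.1 0 0 0" --pt "0 0 0 0.08 0 0 0" --pt "0 0 0 0.06 0 0 0" --pt "0 0 0 0.04 0 0 0" --pt "0 0 0 0 0 0 0"

```text
time_s: 4.55
tcp_pos: [0.5679, 0.2317, 0.1073]
ee_rot: [-0.003, -3.142, -0.0]
wrist_force: [-1.1, -0.2, 2.3]
opening: 0.006
```

Emit:
drive_tool --pt "0 0 0 0.017 0 0 0" --pt "0 0 0 0.017 0 0 0" --pt "0 0 0 0 0 0 0"

```text
time_s: 4.92
tcp_pos: [0.5679, 0.2317, 0.1064]
ee_rot: [0.004, 3.142, 0.001]
wrist_force: [-3.4, -0.1, 6.9]
opening: 0.009
```

Emit:
drive_tool --pt "0 0 0 0.005 0 0 0" --pt "0 0 0 0 0 0 0" --pt "0 0 0 0 0 0 0" --pt "0 0 0 0 0 0 0" --pt "0 0 0 0 0 0 0" --pt "0 0 0 0 0 0 0" --pt "0 0 0 0 0 0 0" --pt "0 0 0 0 0 0 0" --pt "0 0 0 0 0 0 0" --pt "0 0 0 0 0 0 0"

```text
time_s: 6.18
tcp_pos: [0.5679, 0.2317, 0.1064]
ee_rot: [0.004, 3.141, 0.001]
wrist_force: [-3.5, -0.9, 8.7]
opening: 0.007
```

Run:
```python
from h import *
s=bot.observe();w=bot.camera("wrist");sd=bot.camera("side")
go([.41,.2315,.2],s=s)
cv2.imwrite("pics/chk.png",np.hstack([cv2.resize(w[20:300,130:410],(420,420),interpolation=3),cv2.resize(sd[130:250,180:290],(380,420),interpolation=3)]))
```

```text
t 6.17 tcp [0.5679 0.2317 0.1064] F [-3.5086 -0.9008  8.726 ] op 0.007
tool x [-1.      0.0022 -0.0002] y [0.0022 1.     0.0005] z [ 0.0002  0.0005 -1.    ] yaw_y deg 89.87215948479071
shift units [ 2.6321 -0.0079 -1.5614]
```

View pics/chk.png

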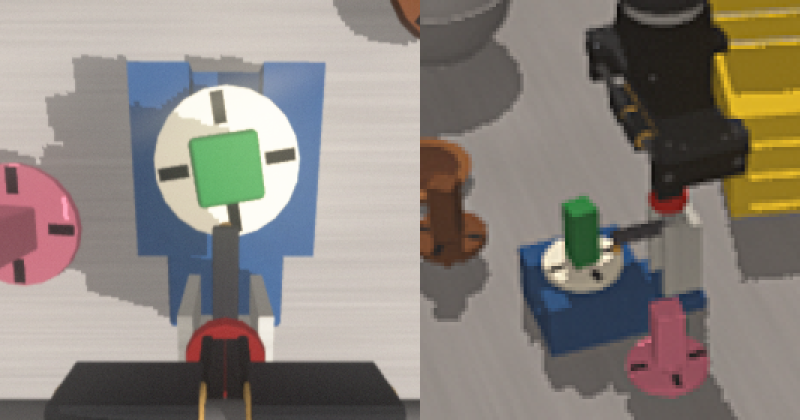

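Left: the foot arm reaches the flange rim and the marks run about 9° off square. Right: the foot is down on the flange and the knob pressed. I'll measure the stem's pose and angle from this close view.

Run:
```python
from h import *
s=bot.observe();c,T=cal("wrist",s)
im=cv2.imread("pics/chk.png")[:,:420]
f=lambda p:np.asarray(p,float)/1.5+[130-.17,20-.17]
m=mask(im,(40,80,110),(90,255,255));cs,_=cv2.findContours(m,cv2.RETR_EXTERNAL,cv2.CHAIN_APPROX_NONE);b=max(cs,key=cv2.contourArea)
r=cv2.minAreaRect(b);box=toz(f(cv2.boxPoints(r)),.114,c,T);print("green",r,toz(f(r[0]),.114,c,T));
for i in range(4):
    d=box[(i+1)%4]-box[i];print(np.linalg.norm(d),np.degrees(np.arctan2(d[1],d[0])))
m=mask(im,(0,0,0),(180,255,75));n,_,st,ce=cv2.connectedComponentsWithStats(m)
for i in range(1,n):
    if 100<st[i,4]<900: print(ce[i],st[i],toz(f(ce[i]),.058,c,T)[0])
```

```text
green ((226.77694702148438, 168.71539306640625), (70.32769012451172, 67.59893035888672), 82.87498474121094) [[0.4915 0.2315 0.114 ]]
0.022516614533528094 96.5500168105146
0.0231426741137118 8.583809164519966
0.02357808366603139 -83.12948034676255
0.023261222944738067 -174.04063565747876
[172.5022 172.7598] [160 168  27  12 229] [0.4954 0.2064 0.058 ]
[ 60.7765 229.5235] [ 50 225  23   9 170] [0.5219 0.1512 0.058 ]
[ 18.7803 269.947 ] [ 15 261   9  20 132] [0.5421 0.128  0.058 ]
```

Emit:
drive_tool --pt "0 0 0 -0.1 0 0 0" --pt "0 0 0 -0.15 0 0 0" --pt "0 0 0 -0.2 0 0 0" --pt "0 0 0 -0.35 0 0 0" --pt "0.7 0 0 -0.4 0 0 0" --pt "0.7 0 0 -0.3 0 0 0"

```text
time_s: 7.02
tcp_pos: [0.5683, 0.2316, 0.1966]
ee_rot: [0.004, 3.14, 0.001]
wrist_force: [-0.3, 0.1, -0.8]
opening: 0.148
```

Emit:
drive_tool --pt "0.6 0.45 0 0 0 0 0" --pt "0.6 0.45 0 0 0 0 0" --pt "0.6 0.385 0 0 0 0 0" --pt "0.6 0 0 0 0 0 -0.72" --pt "0.6 0 0 0 0 0 -0.72" --pt "0.6 0 0 0 0 0 0" --pt "0.6 0 0 0.3 0 0 0" --pt "0.6 0 0 0.3 0 0 0" --pt "0.6 0 0 0.2 0 0 0" --pt "0.6 0 0 0.2 0 0 0" --pt "0.6 0 0 0 0 0 0"

```text
time_s: 8.4
tcp_pos: [0.4901, 0.2314, 0.1337]
ee_rot: [0.233, -3.131, 0.002]
wrist_force: [-0.2, -0.4, -0.1]
opening: 0.595
```

Run:
```python
from h import *
s=bot.observe();im=bot.camera("wrist");cv2.imwrite("pics/w3.png",im);c,T=cal("wrist",s)
go([.4912,.2315,.0675],s=s)
m=mask(im,(40,80,60),(90,255,255));cs,_=cv2.findContours(m,cv2.RETR_EXTERNAL,cv2.CHAIN_APPROX_NONE);b=max(cs,key=cv2.contourArea)
r=cv2.minAreaRect(b);print(r,toz(r[0],.114,c,T))
```

```text
t 8.4 tcp [0.4901 0.2314 0.1337] F [-0.2479 -0.3662 -0.1427] op 0.595
tool x [-0.989  -0.1479  0.0021] y [-0.1479  0.989  -0.0009] z [-0.0019 -0.0012 -1.    ] yaw_y deg 98.50765548552269
shift units [-0.0205 -0.0005  1.1034]
((281.0, 246.5), (35.0, 34.0), 90.0) [[0.4895 0.2311 0.114 ]]
```

View pics/w3.png

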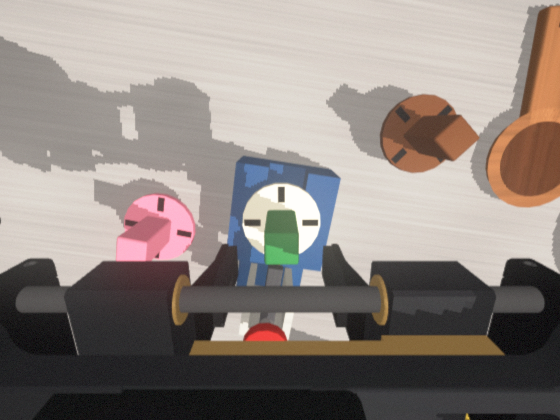

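The marks lie square to the image now, and the grip at (281,240) sits midway between the fingers. The gauge is back up. Next: descend and grip.

Emit:
drive_tool --pt "0.6 -0.01 0 0.25 0 0 0" --pt "0.6 -0.01 0 0.25 0 0 0" --pt "0.6 0 0 0.25 0 0 0" --pt "0.6 0 0 0.2 0 0 0" --pt "0.6 0 0 0.15 0 0 0" --pt "0.6 0 0 0 0 0 0" --pt "0 0 0 0 0 0 0" --pt "0 0 0 0 0 0 0" --pt "0 0 0 0 0 0 0" --pt "0 0 0 0 0 0 0" --pt "0 0 0 0 0 0 0"

```text
time_s: 9.82
tcp_pos: [0.4922, 0.2322, 0.0694]
ee_rot: [-0.233, 3.132, 0.001]
wrist_force: [0.3, 0.2, 1.8]
opening: 0.273
```

Emit:
drive_tool --pt "0 0 0 -0.02 0 0 0" --pt "0 0.08 0.012 0 0 0 0" --pt "0 0.1 0.015 0 0 0 0" --pt "0 0.1 0.015 0 0 0 0" --pt "0 0.1 0.015 0 0 0 0" --pt "0 0.1 0.015 0 0 0 0" --pt "0 0 0 0 0 0 0" --pt "0 0 0 -0.1 0 0 0" --pt "0 0 0 -0.2 0 0 0" --pt "0 0 0 -0.3 0 0 0" --pt "0 0 0 -0.4 0 0 0" --pt "0 0 0 -0.4 0 0 0" --pt "0 0 0 -0.43 0 0 0" --pt "0 0 0 0 0 0 0"

```text
time_s: 11.58
tcp_pos: [0.4647, 0.2329, 0.1833]
ee_rot: [-0.233, 3.128, 0.005]
wrist_force: [0.0, -0.0, -1.9]
opening: 0.275
```

Run:
```python
from h import *
s=bot.observe();im=bot.camera("wrist");cv2.imwrite("pics/w4.png",im);t=bot.camera("top");cv2.imwrite("pics/t4.png",t)
go([.4,-.1455,.19],s=s)
# socket angle from initial top picture: enlarge orange hole
im=cv2.imread("pics/top0.png");c,T=cal("top")
b=blobs(im,"orange")[0];print(cv2.boundingRect(b),toz(cv2.minEnclosingCircle(b)[0],.115,c,T))
```

```text
t 11.57 tcp [0.4647 0.2329 0.1833] F [ 0.012  -0.0216 -1.8763] op 0.275
tool x [-0.989  -0.1479 -0.0056] y [-0.1479  0.989   0.0026] z [ 0.0052  0.0034 -1.    ] yaw_y deg 98.50810988325398
shift units [ 1.9983 -6.0773 -0.1391]
(367, 246, 21, 20) [[ 0.4962 -0.1442  0.115 ]]
```

Emit:
drive_tool --pt "0 0 0 -0.14 0 0 0.71" --pt "0 0 0 -0.14 0 0 0.71" --pt "0 -0.184 -0.4 0 0 0 0" --pt "0 -0.184 -0.65 0 0 0 0" --pt "0 -0.184 -0.7 0 0 0 0" --pt "0 -0.184 -0.7 0 0 0 0" --pt "0 -0.184 -0.7 0 0 0 0" --pt "0 -0.184 -0.7 0 0 0 0" --pt "0 -0.184 -0.7 0 0 0 0" --pt "0 -0.184 -0.7 0 0 0 0" --pt "0 -0.184 -0.65 0 0 0 0" --pt "0 -0.184 -0.4 0 0 0 0" --pt "0 0 0 0 0 0 0" --pt "0 0 0 0 0 0 0"

```text
time_s: 13.42
tcp_pos: [0.5726, -0.1449, 0.1956]
ee_rot: [0.001, -3.139, -0.002]
wrist_force: [1.1, -0.0, -0.7]
opening: 0.273
```

Run:
```python
from h import *
s=bot.observe();im=bot.camera("wrist");cv2.imwrite("pics/w5.png",im);c,T=cal("wrist",s)
go([.4955,-.1445,.19],s=s)
m=mask(im,(3,150,90),(18,255,255));cs,_=cv2.findContours(m,cv2.RETR_EXTERNAL,cv2.CHAIN_APPROX_NONE);b=max(cs,key=cv2.contourArea)
r=cv2.minAreaRect(b);print(cv2.boundingRect(b),r,toz(r[0],.115,c,T))
```

```text
t 13.43 tcp [ 0.5726 -0.1449  0.1956] F [ 1.0909 -0.0358 -0.708 ] op 0.273
tool x [-1.     -0.0006  0.0022] y [-0.0006  1.      0.001 ] z [-0.0022  0.001  -1.    ] yaw_y deg 90.03355797326675
shift units [1.2845 0.0069 0.0966]
(248, 94, 62, 64) ((278.5, 125.5), (63.0, 61.0), 90.0) [[ 0.4941 -0.1469  0.115 ]]
```

View pics/w5.png

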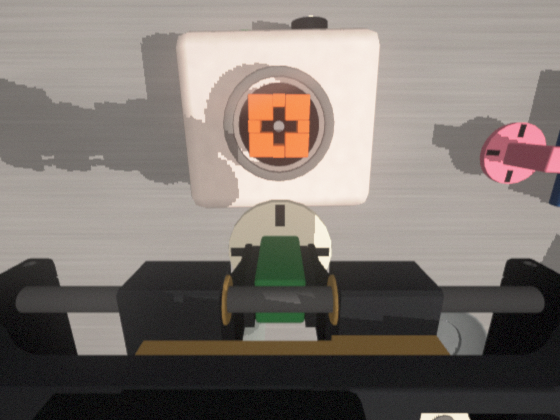

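The socket is at (279,126) with its cross nearly square to the image. The held flange's marks are at about (280,215), (237,251) and (323,251). I'll measure the socket angle and the offset in hand.

Run:
```python
from h import *
s=bot.observe();c,T=cal("wrist",s);im=cv2.imread("pics/w5.png")
h=cv2.cvtColor(im,cv2.COLOR_BGR2HSV)
ang=lambda d:(np.degrees(np.arctan2(d[1],d[0]))+45)%90-45
m=mask(im,(3,150,90),(18,255,255));cs,_=cv2.findContours(m,cv2.RETR_EXTERNAL,cv2.CHAIN_APPROX_NONE);b=max(cs,key=cv2.contourArea)[:,0].astype(float)
W=toz(b,.115,c,T)[:,:2]
ctr=(W.max(0)+W.min(0))/2;print("orange ctr",ctr,"size",np.ptp(W,axis=0))
q=b-[278.5,125.5]
for n,i,sg in(("R",0,1),("L",0,-1),("D",1,1),("U",1,-1)):
    o=1-i;k=(q[:,i]*sg>24)&(abs(q[:,o])<24)
    p=np.polyfit(q[k,o],q[k,i],1);e=np.array([[0,0],[0,0.]]);e[:,o]=[-22,22];e[:,i]=np.polyval(p,e[:,o])
    w=toz(e+[278.5,125.5],.115,c,T)[:,:2];print(n,k.sum(),"mid",w.mean(0),"ang",ang(w[1]-w[0]))
# hole
g=im[94:158,248:310];hole=cv2.bitwise_not(m[94:158,248:310]);cs,_=cv2.findContours(hole,cv2.RETR_EXTERNAL,cv2.CHAIN_APPROX_NONE)
for x in cs:
    if cv2.contourArea(x)>60: M=cv2.moments(x);bb=cv2.boundingRect(x);p=np.array([M['m10']/M['m00']+248,M['m01']/M['m00']+94]);print("hole",bb,p,toz(p,.115,c,T)[0])
# marks on held flange
zt=s["tcp_pos"][2]-.0194+.008
sub=im[195:270,225:335];mm=mask(sub,(0,0,0),(180,255,70));n,_,st,ce=cv2.connectedComponentsWithStats(mm)
for i in range(1,n):
    if st[i,4]>20:p=ce[i]+[225,195];print("mark",p,st[i],toz(p,zt,c,T)[0])
f=((h[:,:,0]<40)&(h[:,:,2]>170)&(h[:,:,1]>22)).astype(np.uint8)
print(h[235,260],h[235,215],h[205,280])
cv2.imwrite("pics/sock.png",np.hstack([cv2.resize(im[85:167,235:325],None,fx=4.4,fy=4.4,interpolation=2),cv2.resize(im[190:272,225:335],None,fx=3.6,fy=4.4,interpolation=2)])[:360])
```

```text
orange ctr [ 0.4951 -0.1466] size [0.0485 0.0491]
R 48 mid [ 0.4947 -0.1225] ang 0.049397975720353315
L 48 mid [ 0.4947 -0.1707] ang -0.23648753104074416
D 48 mid [ 0.519  -0.1466] ang -1.1282107170279971
U 55 mid [ 0.4714 -0.1466] ang 3.1858937402768106
hole (14, 13, 35, 37) [278.6556 125.3911] [ 0.4943 -0.1464  0.115 ]
mark [247.1585 257.2297] [  7  49  28  26 492] [ 0.5762 -0.1669  0.1845]
mark [311.6414 257.3523] [ 75  50  28  25 474] [ 0.5763 -0.1246  0.1845]
mark [227.0732 265.5854] [ 0 67  6  8 41] [ 0.5823 -0.1804  0.1845]
mark [332.0513 265.5897] [105  67   5   8  39] [ 0.5823 -0.1109  0.1845]
[ 17  43 185] [ 13  21 174] [12 53 97]
```

View pics/sock.png

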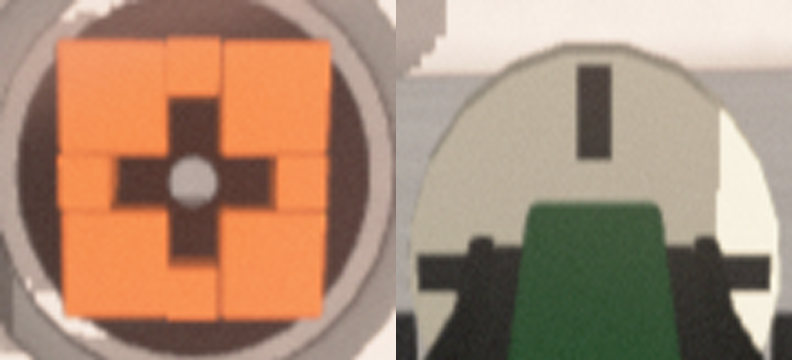

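Socket cross and stem marks are both square to the tool within about 1°, so no more turn is needed. The same-camera difference gives a TCP shift of about −77.6 mm in x and −0.7 mm in y.

Emit:
drive_tool --pt "0 0.3 0 0 0 0 0" --pt "0 0.4 0 0 0 0 0" --pt "0 0.4 -0.012 0 0 0 0" --pt "0 0.193 0 0 0 0 0" --pt "0 0 0 0.2 0 0 0" --pt "0 0 0 0.2 0 0 0" --pt "0 0 0 0.15 0 0 0" --pt "0 0 0 0 0 0 0" --pt "0 0 0 0 0 0 0"

```text
time_s: 14.6
tcp_pos: [0.496, -0.1469, 0.1638]
ee_rot: [0.0, 3.142, -0.0]
wrist_force: [0.4, 0.3, -0.8]
opening: 0.272
```

Run:
```python
from h import *
s=bot.observe();go([.495,-.1456,.1344],s=s)
```

```text
t 14.6 tcp [ 0.496  -0.1469  0.1638] F [ 0.4182  0.3267 -0.8169] op 0.272
tool x [-1.      0.0002 -0.    ] y [ 0.0002  1.     -0.0003] z [ 0.     -0.0003 -1.    ] yaw_y deg 89.98793622525648
shift units [0.0161 0.0216 0.4904]
```

Emit:
drive_tool --pt "0 0.016 0.02 0 0 0 0" --pt "0 0 0 0.06 0 0 0" --pt "0 0 0 0.06 0 0 0" --pt "0 0 0 0.05 0 0 0" --pt "0 0 0 0 0 0 0"

```text
time_s: 15.22
tcp_pos: [0.4944, -0.1455, 0.1532]
ee_rot: [-0.0, -3.141, -0.0]
wrist_force: [1.0, 0.2, -1.1]
opening: 0.277
```

Emit:
drive_tool --pt "0 0 0 0.04 0 0 0" --pt "0 0 0 0.04 0 0 0" --pt "0 0 0 0.03 0 0 0" --pt "0 0 0 0 0 0 0"

```text
time_s: 15.72
tcp_pos: [0.4946, -0.1455, 0.1468]
ee_rot: [-0.0, -3.141, -0.0]
wrist_force: [0.1, -0.5, -1.4]
opening: 0.28
```

Emit:
drive_tool --pt "0 0 0 0.04 0 0 0" --pt "0 0 0 0.04 0 0 0" --pt "0 0 0 0.04 0 0 0" --pt "0 0 0 0 0 0 0"

```text
time_s: 16.23
tcp_pos: [0.495, -0.1456, 0.1401]
ee_rot: [0.0, 3.141, 0.0]
wrist_force: [-0.7, 0.9, 4.3]
opening: 0.273
```

Emit:
drive_tool --pt "0 0 0 0.03 0 0 0" --pt "0 0 0 0.03 0 0 0" --pt "0 0 0 0.03 0 0 0" --pt "0 0 0 0 0 0 0"

```text
time_s: 16.73
tcp_pos: [0.495, -0.1456, 0.1347]
ee_rot: [0.0, 3.141, 0.0]
wrist_force: [-2.0, 0.8, 6.5]
opening: 0.275
```

Emit:
drive_tool --pt "0 0 0 0.015 0 0 0" --pt "0 0 0 0.015 0 0 0" --pt "0 0 0 0 0 0 0" --pt "0 0 0 0 0 0 0"

```text
time_s: 17.23
tcp_pos: [0.495, -0.1456, 0.1343]
ee_rot: [0.0, 3.141, 0.001]
wrist_force: [-4.1, 1.4, 14.4]
opening: 0.274
```

Emit:
drive_tool --pt "0 0 0 0.008 0 0 0" --pt "0 0 0 0 0 0 0" --pt "0 0 0 0 0 0 0" --pt "0 0 0 0 0 0 0" --pt "0 0 0 0 0 0 0" --pt "0 0 0 0 0 0 0" --pt "0 0 0 0 0 0 0" --pt "0 0 0 0 0 0 0"

```text
time_s: 18.23
tcp_pos: [0.495, -0.1456, 0.1342]
ee_rot: [0.0, 3.141, 0.001]
wrist_force: [-5.9, 0.6, 17.5]
opening: 0.277
```

Run:
```python
from h import *
s=bot.observe();w=bot.camera("wrist");sd=bot.camera("side");t=bot.camera("top")
go([.495,-.1456,.134],s=s)
cv2.imwrite("pics/fin.png",np.hstack([cv2.resize(sd[200:350,200:350],(400,400),interpolation=3),cv2.resize(w[120:300,190:370],(400,400),interpolation=3)]))
# bystanders/decoys unmoved? (mask arm region by reporting where the top view changed)
d=cv2.absdiff(t,cv2.imread("pics/top0.png")).max(2)
for n,(x,y,r) in dict(jar=(400,153,22),saucer=(290,142,30),spoon=(146,300,40),pink=(274,243,14),brown=(188,288,14),knob=(229,225,8)).items(): print(n,(d[y-r:y+r,x-r:x+r]>40).mean())
```

```text
t 18.23 tcp [ 0.495  -0.1456  0.1342] F [-5.8648  0.5558 17.5407] op 0.277
tool x [-1.      0.0001 -0.0009] y [0.0001 1.     0.0008] z [ 0.0009  0.0008 -1.    ] yaw_y deg 89.99418785106305
shift units [0.0007 0.0003 0.004 ]
jar 0.0
saucer 0.0
spoon 0.0128125
pink 0.0
brown 0.0
knob 0.0
```

View pics/fin.png

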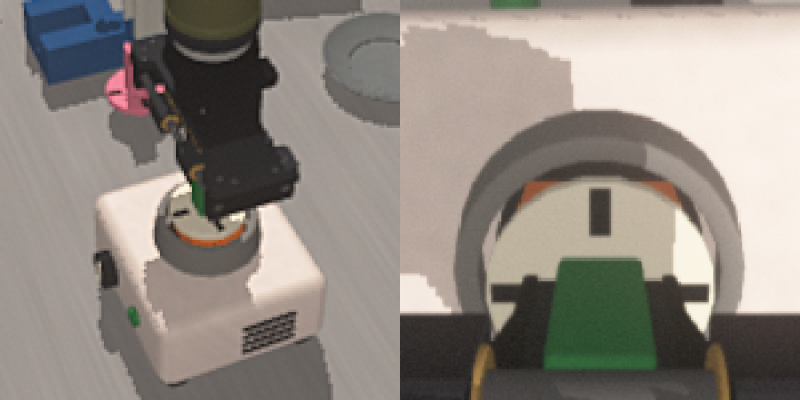

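The flange lies flat on the orange socket inside the collar, still gripped. The force holds at 17.5 N and the height is steady at the predicted home value, so I'm handing in.

```bash
python3 -c "
from h import *
print(bot.job_done()); s=bot.observe(); print(s['time_s'],s['tcp_pos'],s['wrist_force'],s['opening'])"
```

```text
the job is handed in; nothing more can be done
None
the job is handed in; nothing more can be done
```

The job is done and handed in at about 18 s of the 58 s allowed. No verdict was reported, so this rests on my own checks.

- **Gauge:** I pushed the knob down until the foot stopped on the flange, with the knob top at z 0.106 (about 16 mm of travel). I held it for about 1.4 s at 7 to 9 N and let it spring back up, which the top view confirms.
- **Stem:** I gripped the white stem by its green grip and drew it about 27 mm along the slot. I then lifted it out, turned it 8.5° to match the socket and slid it in against the sprung pin.
- **Final state:** It stopped hard with the TCP at z 0.1342, against 0.1344 predicted for home. It is still gripped (opening 0.277, about 24 mm) and pressed down with about 17.5 N. The side and wrist views show the flange flat on the orange rim.
- **Bystanders:** In the top view the jar, saucer, both decoys and the gauge knob show no change. About 1% of pixels changed around the spoon rest. I put this down to the arm's shadow having moved, but did not confirm it, and nothing came near the rest.
- **Disagreement:** The top and wrist cameras differed by about 2 mm on the socket's y. I steered by the wrist view with a small correction, and the stem went in with no sideways force above about 1 N until the final press. In that press a side force of about 6 N built up.

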